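# Shut the orange filter in its spring-loaded cassette and bolt it

### The arm

A 6-joint arm with a two-finger parallel gripper is mounted at the origin on a cart in front of the work surface, level with it; the furniture and walls round the work are solid. World frame = base frame: x ahead of the robot, y to its left, z up, the work surface at z = 0. Lengths are in m, angles in rad, forces in N, time in s.
With the tool pointing down it reaches from about 0.35 to 0.775 m from the base axis. Payload 5.5 kg.
Tool frame: the origin (TCP) lies on the centre line of the jaws, within the pads' length; the fingertips stand 11 mm ahead of it and the grasp point (between the pads) lies 8 mm behind it; z points along the fingers, y is the line along which they close (so a half turn about z gives the same grasp; the last joint's range is limited). The gripper opens to 85 mm and grips with 20 to 120 N. Pads are 22 mm wide; open, the fingers measure 114 mm over their backs; the gripper's body (76 mm by 85 mm) begins 54 mm behind the grasp point. The pads swing forward as they close: fully open they stand 13 mm farther back than shut.
Start: joints at [1.117, 0.313, 0.046, 1.304, 0, 1.431], TCP at [0.178, 0.547, 0.242] pointing down, gripper open.
Joint ranges: [-2.76, 2.76], [-0.86, 1.69], [-1.03, 1.26], [-2.2, 2.34], [-1.47, 1.5], [-3.14, 3.14]. Speed limits (rad/s): [2.57, 2.57, 3.14, 3.14, 3.14, 3.14].

### API

Orientations are given as a unit quaternion [w, x, y, z].
In Python, from workcell import env, viewer, order, models gives the robot as it stands.
- The arm moves only by the tool drive_tool, never from a script. Its argument "series" is a list that holds one entry, the list of rows, each a list of 6 numbers: the shift along the tool's x, y, z each as a share of 120 mm, from -1 to 1, then the turn, a rotation vector about the tool's x, y, z each as a share of 180 degrees, from -1 to 1. A call has 1 to 20 rows; each row shifts and turns the commanded pose from where the row before left it, along the tool's axes as they then stand; what a row does not reach is not made up. A row lasts 1/8 s, in which the tool goes at most 62.5 mm and 10.7 degrees, less where a joint would pass 70% of its speed; a pose out of reach is approached as far as the arm can. A call with a number of a shift or a turn outside -1 to 1 is refused whole. A call with a gripper value outside its range is refused whole. "jaw" is the opening, from -1 (shut) to 1 (fully open), set as the call begins (left out, the last holds). The fingers move at their own pace and stop on an object; "grip_force" is the grip in N (left out, the last holds). Time passes only in rows, so rows that do not move let the fingers close. It gives the time, the measured TCP pose, the force, the opening and the grip force at its end, in the units of the state.
- env.get_state(): the state, without advancing time (a new reading comes with each control period).
- viewer.read_camera(name): name is "scene" or "top"; returns the picture (480x640x3 uint8, red, green, blue); there is no depth.
- viewer.camera_info(name): a dict with "intrinsics" (3x3 intrinsics, pixels), "R" (3x3) and "t" (3): a world point X has camera coordinates R X + t. Camera axes: x right, y down, z forward; pixel columns grow to the right and rows downward; lengths in m; the calibration is good to about 2 mm. A picture is of the moment at which its call begins. camera_info takes no time and is no camera call.
- order.hand_in(): hands the job in; it is judged then, once.
Trained networks look in the newest picture that a camera, given by its name, has taken for a name from the list of things; names that differ only in an ending like _2 or _b are one class to them, and where a whole thing is asked for, a point or a joint stands for the part that bears it (a point fixed in the world has none). Each returns a list of dicts, best first, with "score" (0 to 1); they miss things now and then, are a little off and sometimes report something else, mostly with a low value. They report only what shows in the picture. A call takes as long as a camera call. They do not tell look-alikes from the thing itself.
- models.silhouettes(label, camera): "region" (480x640 bool, what is visible of it) and "location" ([column, row] in pixels, amid what is visible of it).
The state is a dict: "clock": time; "joint_pos": joint angles; "qvel": joint speeds; "tau": joint torques, N m; "tcp_pos": TCP position; "orientation": TCP orientation; "wrist_force": force on the tool from outside, world axes, zero at the start; "ft_torque": the same for the moment, N m; "finger_gap": finger opening in m; "grip_force": force on a finger pad.
Only numpy, scipy, OpenCV 4.12 (cv2) and the standard library are available. Lean on these libraries where they do the work, as an engineer would, in place of code of your own. Each camera call takes 0.05 s, during which the arm holds its last target. There are 200 camera calls.

### The job

Put the orange filter plate away in its open cassette: lay it flat in the nest between the four white corner lips, fold the lid down over it, and then, pressing the lid down against its springs until it rests on its rubber stops, slide the bolt fully home through the keeper so that the lid stays shut. Press no harder than the springs need, do not ram the bolt against the keeper, and leave the other things on the bench where they stand.

Things in the scene. Friction and masses are not known exactly. Their poses are not given: they have to be found in the camera images.
- filter_plate: Flat orange rectangular filter plate, 44 x 70 x 8 mm, loose. Origin at the centre of its underside; its x axis runs along the 44 mm side, y along the 70 mm side, z up.
- cassette: Grey cassette, an open tray 180 (x) x 140 (y) x 31 mm, too heavy to shift. Origin at the centre of its underside, on the bench; x points from its front apron, which carries the steel keeper, back to the hinge, z up. Its well is 126 mm long (x from -48 to +78 mm) and 126 mm wide; the well's floor is 12 mm, its rims 31 mm above the bench.
- nest (a point): Centre of the nest on the well's floor (12 mm above the bench, 5 mm behind the cassette's origin). Four white L-shaped corner lips, 4 mm high, leave 76 mm along the cassette's x and 50 mm along its y for the plate, so its 70 mm side lies along x. The middle of each side is open for fingers.
- hinge_line (a point): Middle of the lid's hinge axis: 83.5 mm behind the cassette's origin and 35.5 mm above the bench; the axis runs along the cassette's y.
- lid (a joint): Hinge of the lid, rad: 0 fully closed (flat), 1.57 upright, up to 1.95 leaning back. Slightly stiff: it stays put near upright and sinks slowly once well past it. Under it hangs a black pressure plate on springs, which meets the filter first and holds the lid about 0.07 rad open (front edge some 10 mm up) until it is pressed down with roughly 11 N at the bolt's knob.
- lid_front (a point): Middle of the outer (upper) side of the lid's free front edge. The lid is an aluminium panel 138 mm wide and 8 mm thick that reaches 136.5 mm from the hinge axis; closed, its underside is 32 mm and its top 40 mm above the bench.
- bolt (a joint): Position of the steel bolt in its guides on the lid's outer side, m: 0 drawn back, 0.030 fully home; it moves towards the lid's free front edge (the cassette's -x). A round bar of 10 mm with a rounded nose; sliding friction about 1.5 N. Drawn back, its nose is 10 mm short of the keeper.
- knob (a point): Foot of the bolt's black knob, on the bolt's carriage plate (34 mm along the bolt, 40 mm across, 5 mm thick; firm enough to press the lid down on it). The knob is 18 mm along the bolt, 14 mm across and 24 mm tall. With the lid closed and the bolt drawn back this point lies 58 mm above the bench, 5 mm behind the cassette's origin.
- bolt_tip (a point): Nose of the bolt, on its axis.
- keeper_window (a point): Centre of the window in the steel keeper on the cassette's front apron: 48 mm above the bench, 69 mm in front of the cassette's origin. The window is about 13 mm wide and 13.5 mm high, the keeper 14 mm thick along x and 40 mm wide; its top is 64.5 mm above the bench.
- keeper: The steel keeper block; origin at the centre of its foot on the apron, 31 mm above the bench. Fixed to the cassette.
- stops: Two small black rubber stops, 6 mm across, on the top of the cassette's side rims 30 mm in front of its origin, one on each side; the shut lid lands on them. Origin at the cassette's origin. Fixed.
- petri_dish: Lower of two stacked round petri dishes, 59 mm across, 15 mm high each; origin at the centre of its underside. A bystander.
- petri_dish_b: Upper of the two stacked petri dishes, 59 mm across, 15 mm high; origin at the centre of its underside. A bystander.
- beaker: Clear empty beaker, 55 mm across, 70 mm tall; origin at the centre of its underside. A bystander.
- tape_roll: Roll of pale tape lying flat, 68 mm across, 19 mm high; origin at the centre of its underside. A bystander.
Not all that is in view belongs to the job. What is meant by the filter_plate is not grey, and is the larger of those in its own colour.

How it is judged:
On the way, in this order (a step that is already met when the one before it is completed fails the run):
1. the filter plate lies flat in the nest, let go, while the lid is still open (horizontal distance between filter_plate and nest below 0.006 m and z of filter_plate in the frame of nest below 0.003 m and angle between the y axis of filter_plate and the x axis of cassette, either way round below 0.12 rad and contact force between the fingers and filter_plate below 0.05 N and value of joint lid above 0.8 rad), for 0.2 s.
2. the lid is folded down on the filter (value of joint lid below 0.12 rad), for 0.1 s.
At the end, for the whole second after the job is handed in: The lid is shut (within 0.022 rad) and held by the bolt, which stands at least 26 mm of its 30 mm forward through the keeper; the filter plate lies flat in the nest (within 6 mm, tilt under 0.05 rad), and all is at rest (value of joint lid below 0.022 rad and value of joint bolt above 0.026 m and horizontal distance between filter_plate and nest below 0.006 m and z of filter_plate in the frame of nest below 0.003 m and angle between filter_plate's own z axis and vertical below 0.05 rad and velocity of joint bolt below 0.005 m/s and linear speed of filter_plate below 0.01 m/s); the robot touches nothing.
It fails at once if the lid is pressed on its stops with more than 40 N (contact force between lid and stops above 40 N).
It fails at once if the bolt is rammed against the keeper with more than 40 N (contact force between bolt and keeper above 40 N).
It fails at once if a bystander (petri dishes, beaker, tape roll) is shoved by more than 20 mm (distance of any of petri_dish, petri_dish_b, beaker, tape_roll from where it was at the start of the episode above 0.02 m).
It also fails if it takes over 64 s, if anything falls off the work surface, if the arm or the gripper's body presses on something with over 40 N, if the wrist force passes 120 N, or if a joint passes its speed limit or range.

## Working session

There is one attempt and no reset: what is moved stays moved. The work goes in short steps, Python scripts to look and compute and a tool call to move; the robot and the scene stay as the last step left them, time stands still between calls to the robot, and variables do not carry over. Pictures are saved under pics/ and viewed, at most 10 in all, crops included, and the job is handed in when it is done.

Besides the shell and the picture viewer there is one more tool, called after "Request:" by a JSON object that holds its "method" and its "body", one argument or row to a line. drive_tool: Moves the arm, as the interface text tells. Its arguments: {"type":"object","properties":{"series":{"type":"array"},"jaw":{"type":"number"},"grip_force":{"type":"number"}},"required":["series"]}

```bash
mkdir -p pics
python3 - <<'E'
from workcell import env,viewer,models
import cv2,numpy as np
s=env.get_state();print(s)
for c in("scene","top"):
    im=viewer.read_camera(c);cv2.imwrite(f"pics/{c}0.png",im[:,:,::-1])
    i=viewer.camera_info(c);print(c,i)
    for l in("filter_plate","cassette","lid","knob","keeper"):
        for d in models.silhouettes(l,c)[:3]:
            print(l,round(d["score"],2),d["location"],d["region"].sum())
E
```

```text
{'clock': 0.0, 'joint_pos': array([ 1.11738320e+00,  3.13988221e-01,  4.49857017e-02,  1.30362252e+00,
       -2.64484785e-06,  1.43118473e+00]), 'qvel': array([ 0.00152836,  0.00031693, -0.0009971 ,  0.0004375 , -0.00011965,
        0.00013178]), 'tau': array([ 9.59359350e-04, -4.80628717e+01,  2.98533046e+01,  1.92941894e-02,
       -2.71484387e-04, -4.83067112e-06]), 'tcp_pos': array([0.17728521, 0.54646394, 0.24141855]), 'orientation': array([-2.65897341e-04,  1.56257728e-01,  9.87715894e-01, -8.74839599e-04]), 'wrist_force': array([-0.22211503, -0.16671362, -0.14715956]), 'ft_torque': array([-0.00698817, -0.01448836,  0.0144351 ]), 'grip_force': 0.0, 'finger_gap': 0.08494584554027308}
scene {'intrinsics': array([[606.89704553,   0.        , 322.49595816],
       [  0.        , 606.89704553, 234.66228644],
       [  0.        ,   0.        ,   1.        ]]), 'R': array([[ 0.56394347, -0.82573193, -0.01159944],
       [-0.55415793, -0.3679801 , -0.74665898],
       [ 0.61227179,  0.42750138, -0.66510587]]), 't': array([-0.32843852,  0.30649483,  1.07835922])}
filter_plate 0.96 [34
[... 185 characters left out ...]
2
keeper 0.78 [238.6, 230.4] 214
top {'intrinsics': array([[624.56985888,   0.        , 317.18045069],
       [  0.        , 624.56985888, 230.3916305 ],
       [  0.        ,   0.        ,   1.        ]]), 'R': array([[ 0.01225799, -0.99952026,  0.02844291],
       [-0.99311701, -0.01548323, -0.11609851],
       [ 0.1164832 , -0.026824  , -0.99283037]]), 't': array([-0.08016152,  0.54444595,  1.27511064])}
filter_plate 0.88 [392.1, 247.2] 674
filter_plate 0.85 [343.5, 273.5] 321
filter_plate 0.63 [317.7, 221.2] 697
cassette 0.96 [231.5, 244.8] 7335
lid 0.8 [237.0, 202.0] 1635
lid 0.36 [244.1, 188.5] 115
knob 0.68 [243.4, 187.9] 123
knob 0.53 [220.4, 284.1] 215
keeper 0.77 [220.8, 286.0] 220
```

Run:
```python
import cv2
for c in("scene","top"):
    im=cv2.imread(f"pics/{c}0.png");
    im=im[100:340,160:480];cv2.imwrite(f"pics/{c}0c.png",cv2.resize(im,(800,600),interpolation=cv2.INTER_CUBIC))
```

```text
(no output)
```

View pics/scene0c.png

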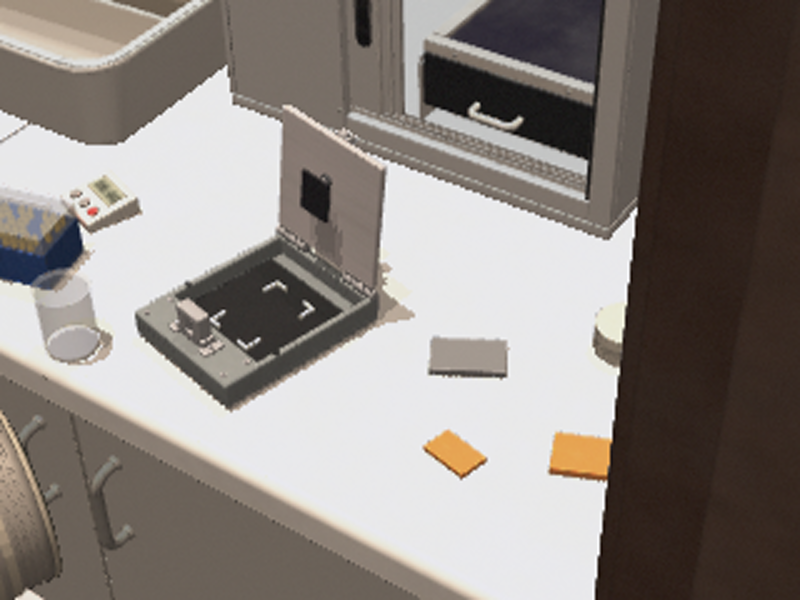

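View pics/top0c.png

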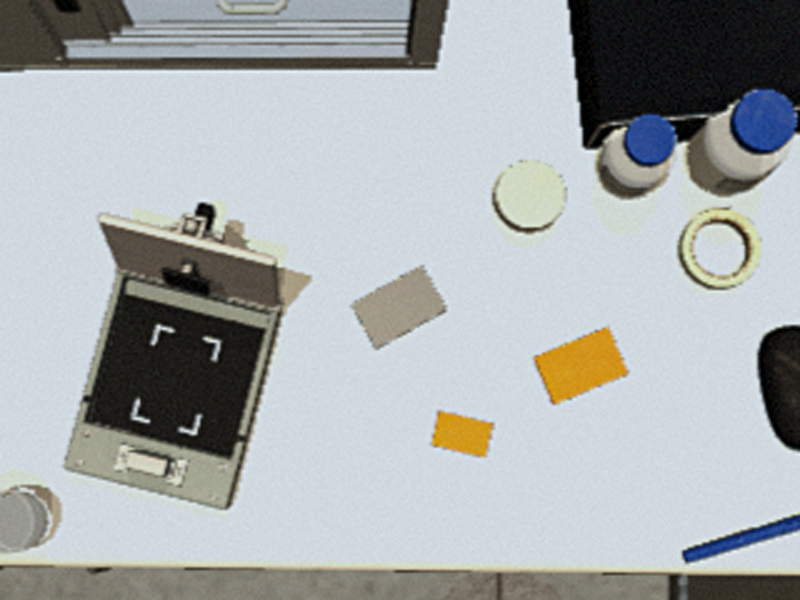

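```bash
cat > h.py <<'E'
import numpy as np,cv2
from workcell import env,viewer,models
def ray(c,px,z):
    i=viewer.camera_info(c);K,R,t=i["intrinsics"],np.array(i["R"]),np.array(i["t"])
    px=np.atleast_2d(px).astype(float)
    d=np.c_[px,np.ones(len(px))]@np.linalg.inv(K).T@R; o=-R.T@t
    return o+d*((z-o[2])/d[:,2])[:,None]
def proj(c,X):
    i=viewer.camera_info(c);x=np.atleast_2d(X)@np.array(i["R"]).T+i["t"];x=x@np.array(i["intrinsics"]).T
    return x[:,:2]/x[:,2:]
def rect(P): # metric minAreaRect, mm scaled
    (c,s,a)=cv2.minAreaRect((P[:,:2]*1000).astype(np.float32));return np.round(c,1),np.round(s,1),round(a,1)
E
python3 - <<'E'
from h import *
for c in("top","scene"):
    im=cv2.imread(f"pics/{c}0.png");hsv=cv2.cvtColor(im,cv2.COLOR_BGR2HSV)
    m=((hsv[...,0]>8)&(hsv[...,0]<25)&(hsv[...,1]>150)&(hsv[...,2]>120)).astype(np.uint8)
    n,l,st,ce=cv2.connectedComponentsWithStats(m)
    for k in range(1,n):
        if st[k,4]>100:
            v,u=np.nonzero(l==k);print(c,"orange",st[k,4],ce[k],rect(ray(c,np.c_[u,v],.008)))
    lo=(205,225,260,278) if c=="top" else (240,208,290,242)
    g=im.min(2).copy();r=np.zeros_like(g);r[lo[1]:lo[3],lo[0]:lo[2]]=1
    v,u=np.nonzero((g>120)&(r>0));print(c,len(u),"lips",rect(ray(c,np.c_[u,v],.016)))
P=np.array([[65,467],[230,508]])/2.5+[160,100];q=ray("top",P,.031);print("front corners",q,np.linalg.norm(q[1]-q[0]))
for c in("top","scene"):
    d=models.silhouettes("keeper",c)
    if d:print("keeper",ray(c,d[0]["location"],.05))
for l in("petri_dish","beaker","tape_roll"):
    for d in models.silhouettes(l,"top")[:1]:print(l,d["location"],ray("top",d["location"],.02))
print("knob z",[ray("top",models.silhouettes("knob","top")[0]["location"],z) for z in(.12,.14)])
E
```

```text
top orange 3153 [422.04471931  15.60164922] (array([1027.5, -302.8]), array([ 89.1, 249.2]), 1.5)
top orange 541 [443.56561922  41.43992606] (array([ 976.3, -352.5]), array([366.9,   9.7]), 80.9)
top orange 636 [391.88522013 245.72484277] (array([ 518.1, -233.2]), array([42.5, 68.6]), 23.0)
top orange 293 [344.28668942 273.12627986] (array([ 458.1, -131.9]), array([45.9, 28.5]), 77.6)
top 218 lips (array([501.2, 105.2]), array([109.9, 112.9]), 0.9)
scene orange 153 [131.68627451  59.56862745] (array([ 940.7, 1042.2]), array([82. , 50.1]), 6.2)
scene orange 219 [341.59360731 281.35159817] (array([ 453.9, -136.8]), array([46.5, 29.6]), 78.3)
scene orange 357 [391.82352941 282.43137255] (array([ 510.9, -227.3]), array([46.3, 48. ]), 22.5)
scene 273 lips (array([503.2, 112.7]), array([123.1, 118.5]), 36.7)
front corners [[0.42435255 0.19664164 0.031     ]
 [0.39242127 0.06002091 0.031     ]] 0.1403026329049747
keeper [[0.42643614 0.12281184 0.05      ]]
keeper [[0.4243486  0.11828201 0.05      ]]
petri_dish [373.9, 175.8] [[ 0.66665912 -0.19303005  0.02      ]]
beaker [241.1, 189.5] [[0.63192874 0.08977546 0.02      ]]
tape_roll [450.1, 191.7] [[ 0.63495731 -0.35689871  0.02      ]]
knob z [array([[0.6169855, 0.0756559, 0.12     ]]), array([[0.61329022, 0.07378797, 0.14      ]])]
```

Run:
```python
from h import *
a=np.deg2rad(-13.2);X=np.array([np.cos(a),np.sin(a),0]);Y=np.array([-X[1],X[0],0]);C=np.array([.4960,.1079,0])
for c in("top","scene"):
    im=cv2.imread(f"pics/{c}0.png");g=im.min(2)
    box=[C+X*(5+sx*50)*1e-3+Y*sy*37e-3+[0,0,.014] for sx,sy in((1,1),(1,-1),(-1,-1),(-1,1))]
    r=np.zeros_like(g);cv2.fillConvexPoly(r,np.int32(np.round(proj(c,box))),1)
    for th in(80,110,140):
        v,u=np.nonzero((g>th)&(r>0));P=ray(c,np.c_[u,v],.016);R=rect(P);print(c,th,len(u),"lips",R,"mean",P.mean(0))
    # dark well / projected model overlay
    big=cv2.resize(im[180:310,180:300] if c=="top" else im[130:270,205:325],None,fx=5,fy=5,interpolation=cv2.INTER_CUBIC)[:600]
    o=np.array([180,180] if c=="top" else [205,130])
    def pl(pts,col):
        q=proj(c,[C+X*p[0]*1e-3+Y*p[1]*1e-3+[0,0,p[2]*1e-3] for p in pts]);q=(q+.5-o)*5
        cv2.polylines(big,[np.int32(np.round(q))],True,col,1)
    pl([(90,70,31),(90,-70,31),(-90,-70,31),(-90,70,31)],(0,0,255))
    pl([(43,25,16),(43,-25,16),(-33,-25,16),(-33,25,16)],(0,255,0))
    pl([(-62,20,64.5),(-62,-20,64.5),(-76,-20,64.5),(-76,20,64.5)],(255,0,255))
    for th,col in((1.57,(255,255,0)),(1.7,(0,255,255)),(1.85,(255,100,0))):
        # lid inner edge: hinge + 136.5 along dir
        f=lambda s,n,y:(83.5-s*np.cos(th)+n*np.sin(th)*1,y,35.5+s*np.sin(th)+n*np.cos(th))
        pl([f(136.5,4.5,69),f(136.5,4.5,-69),f(136.5,-3.5,-69),f(136.5,-3.5,69)],col)
    cv2.imwrite(f"pics/{c}1.png",big)
a=cv2.imread("pics/top1.png")[:600];b=cv2.imread("pics/scene1.png")[:600];print(a.shape,b.shape)
h=np.zeros((600,1200,3),np.uint8);h[:a.shape[0],:600]=a;h[:b.shape[0],600:]=b
cv2.imwrite("pics/both1.png",cv2.resize(h,(800,400),interpolation=cv2.INTER_AREA))
```

```text
top 80 126 lips (array([500.4, 110.2]), array([58. , 83.1]), 76.8) mean [0.49916036 0.11084114 0.016     ]
top 110 97 lips (array([499.9, 110. ]), array([56.7, 82.1]), 76.6) mean [0.49908821 0.10978001 0.016     ]
top 140 79 lips (array([500. , 109.9]), array([55.7, 81.7]), 76.6) mean [0.49852323 0.11039405 0.016     ]
scene 80 145 lips (array([495.9, 108.7]), array([74.1, 93.3]), 78.5) mean [0.48351165 0.11107555 0.016     ]
scene 110 118 lips (array([495.4, 108. ]), array([74.2, 92.7]), 77.5) mean [0.48193602 0.11110471 0.016     ]
scene 140 84 lips (array([495.1, 107.9]), array([74.2, 91.6]), 77.2) mean [0.48092501 0.11029942 0.016     ]
(600, 600, 3) (600, 600, 3)
```

View pics/both1.png

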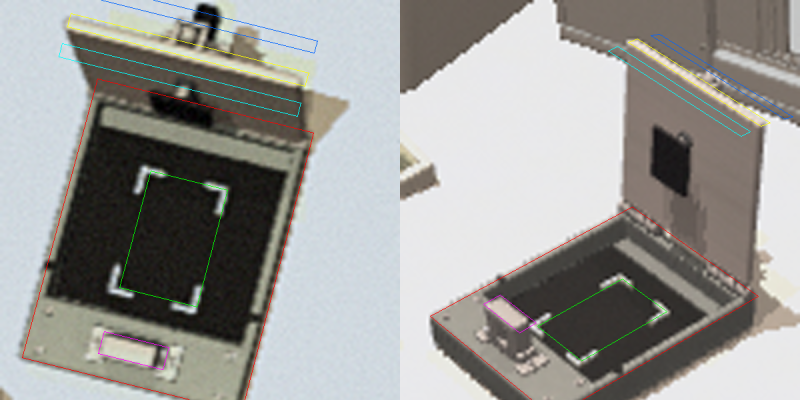

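```bash
cat >> h.py <<'E'
from scipy.spatial.transform import Rotation as Ro
def plan(pos,yang,dev=(0,0,0)):
    """target pos, tool-y heading (deg, mod 180), tool down; prints turn (share) and then shift (share) in turned tool axes"""
    s=env.get_state();w,x,y,z=s["orientation"];R=Ro.from_quat([x,y,z,w])
    yy=R.as_matrix()[:,1];cur=np.rad2deg(np.arctan2(yy[1],yy[0]));d=(yang-cur+90)%180-90;yang=cur+d
    th=np.deg2rad(yang);Yt=np.array([np.cos(th),np.sin(th),0]);Z=np.array([0,0,-1.]);T=np.c_[np.cross(Yt,Z),Yt,Z]
    rv=(R.inv()*Ro.from_matrix(T)).as_rotvec()/np.pi
    sh=T.T@(np.array(pos)-s["tcp_pos"])/.12
    print("t",round(s["clock"],2),"tcp",s["tcp_pos"].round(4),"yang",round(cur,1),"F",s["wrist_force"].round(1),"gap",round(s["finger_gap"],4),"gf",round(float(s["grip_force"]),1))
    print("turn",rv.round(4),"shift total",sh.round(3),"min rows",int(np.ceil(np.linalg.norm(sh)/.5)),int(np.ceil(np.linalg.norm(rv)/.058)))
    return rv,sh
E
python3 -c "
from h import *
plan([.5181,-.2332,.10],23)"
```

```text
t 0.95 tcp [0.1775 0.547  0.2423] yang 72.0 F [-0.2  0.2 -1.4] gap 0.085 gf 0.0
turn [ 0.     -0.      0.2723] shift total [-7.093  0.072  1.186] min rows 15 5
```

Request:
{"method": "drive_tool", "body": {
  "series": [
    [[0, 0, 0, 0, 0, 0.0545], [0, 0, 0, 0, 0, 0.0545], [0, 0, 0, 0, 0, 0.0545], [0, 0, 0, 0, 0, 0.0545], [0, 0, 0, 0, 0, 0.0543]]
  ],
  "jaw": 1,
  "grip_force": 30
}}

```text
clock: 1.58
tcp_pos: [0.1775, 0.547, 0.2424]
orientation: [-0.0, 0.554, 0.832, 0.0]
wrist_force: [0.6, -0.3, -0.7]
finger_gap: 0.0851
grip_force: 0.0
```

Request:
{"method": "drive_tool", "body": {
  "series": [
    [[-0.394, 0.004, 0.02, 0, 0, 0], [-0.394, 0.004, 0.02, 0, 0, 0], [-0.394, 0.004, 0.02, 0, 0, 0], [-0.394, 0.004, 0.02, 0, 0, 0], [-0.394, 0.004, 0.02, 0, 0, 0], [-0.394, 0.004, 0.02, 0, 0, 0], [-0.394, 0.004, 0.02, 0, 0, 0], [-0.394, 0.004, 0.02, 0, 0, 0], [-0.394, 0.004, 0.1, 0, 0, 0], [-0.394, 0.004, 0.1, 0, 0, 0], [-0.394, 0.004, 0.1, 0, 0, 0], [-0.394, 0.004, 0.1, 0, 0, 0], [-0.394, 0.004, 0.1, 0, 0, 0], [-0.394, 0.004, 0.1, 0, 0, 0], [-0.394, 0.004, 0.1, 0, 0, 0], [-0.394, 0.004, 0.1, 0, 0, 0], [-0.394, 0.004, 0.1, 0, 0, 0], [-0.394, 0.004, 0.1, 0, 0, 0], [0, 0, 0, 0, 0, 0]]
  ]
}}

```text
clock: 3.95
tcp_pos: [0.5189, -0.236, 0.1018]
orientation: [0.0, 0.553, 0.833, -0.0]
wrist_force: [-0.0, 0.5, -0.6]
finger_gap: 0.0855
grip_force: 0.0
```

```bash
python3 -c "
from h import *
plan([.5181,-.2332,.009],23)"
```

```text
t 3.95 tcp [ 0.5189 -0.236   0.1018] yang 22.8 F [-0.   0.5 -0.6] gap 0.0855 gf 0.0
turn [-0.      0.0001 -0.0011] shift total [0.024 0.003 0.773] min rows 2 1
```

Request:
{"method": "drive_tool", "body": {
  "series": [
    [[0.01, 0, 0.3, 0, 0, 0], [0.01, 0.003, 0.3, 0, 0, 0], [0.004, 0, 0.1, 0, 0, 0], [0, 0, 0.07, 0, 0, 0], [0, 0, 0, 0, 0, 0]]
  ]
}}

```text
clock: 4.58
tcp_pos: [0.5177, -0.2302, 0.0112]
orientation: [0.0, 0.552, 0.834, 0.0]
wrist_force: [0.5, 0.0, -0.4]
finger_gap: 0.0856
grip_force: 0.0
```

Request:
{"method": "drive_tool", "body": {
  "series": [
    [[0, 0, 0, 0, 0, 0], [0, 0, 0, 0, 0, 0], [0, 0, 0, 0, 0, 0], [0, 0, 0, 0, 0, 0], [0, 0, 0, 0, 0, 0], [0, 0, 0, 0, 0, 0]]
  ],
  "jaw": -1,
  "grip_force": 30
}}

```text
clock: 5.32
tcp_pos: [0.5178, -0.2306, 0.0117]
orientation: [0.001, 0.552, 0.834, -0.0]
wrist_force: [-1.4, 0.2, 5.3]
finger_gap: 0.0428
grip_force: 30.5
```

Request:
{"method": "drive_tool", "body": {
  "series": [
    [[0, 0, -0.1, 0, 0, 0], [0, 0, -0.3, 0, 0, 0], [0, 0, -0.4, 0, 0, 0], [0, 0, 0, 0, 0, 0], [0, 0, 0, 0, 0, 0]]
  ]
}}

```text
clock: 5.95
tcp_pos: [0.5171, -0.2301, 0.1067]
orientation: [0.0, 0.552, 0.834, 0.0]
wrist_force: [-0.4, -0.0, -1.0]
finger_gap: 0.0428
grip_force: 31.1
```

Run:
```python
from h import *
plan([.5,.109,.13],76.6)
im=viewer.read_camera("top")[:,:,::-1].copy();cv2.imwrite("pics/t2.png",im)
s=viewer.read_camera("scene")[:,:,::-1].copy();cv2.imwrite("pics/s2.png",s)
p=env.get_state()["tcp_pos"];
h=[]
for c,m in(("top",im),("scene",s)):
    u,v=np.int32(proj(c,p)[0]);print(u,v);h.append(cv2.resize(m[max(v-40,0):max(v-40,0)+80,max(u-40,0):max(u-40,0)+80],(400,400)))
cv2.imwrite("pics/b2.png",np.hstack(h))
```

```text
t 5.95 tcp [ 0.5171 -0.2301  0.1067] yang 23.0 F [-0.4 -0.  -1. ] gap 0.0428 gf 31.1
turn [ 1.000e-04  0.000e+00 -2.977e-01] shift total [ 0.794  2.716 -0.194] min rows 6 6
397 242
397 247
```

View pics/b2.png

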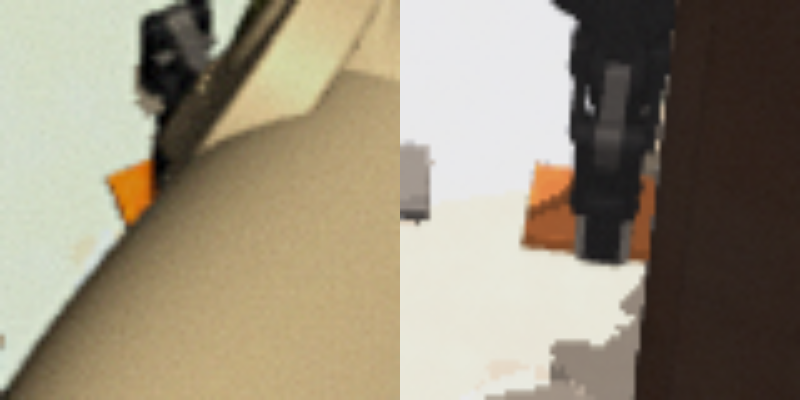

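Request:
{"method": "drive_tool", "body": {
  "series": [
    [[0, 0, -0.03, 0, 0, -0.0496], [0, 0, -0.03, 0, 0, -0.0496], [0, 0, -0.03, 0, 0, -0.0496], [0, 0, -0.03, 0, 0, -0.0496], [0, 0, -0.03, 0, 0, -0.0496], [0, 0, -0.03, 0, 0, -0.0496], [0.11, 0.34, 0, 0, 0, 0], [0.11, 0.34, 0, 0, 0, 0], [0.11, 0.34, 0, 0, 0, 0], [0.11, 0.34, 0, 0, 0, 0], [0.11, 0.34, 0, 0, 0, 0], [0.11, 0.34, 0, 0, 0, 0], [0.11, 0.34, 0, 0, 0, 0], [0.05, 0.34, 0, 0, 0, 0], [0, 0, 0, 0, 0, 0], [0, 0, 0, 0, 0, 0]]
  ]
}}

```text
clock: 8.05
tcp_pos: [0.4965, 0.1099, 0.1272]
orientation: [-0.001, 0.117, 0.993, -0.0]
wrist_force: [0.1, -0.4, -1.5]
finger_gap: 0.043
grip_force: 31.2
```

Run:
```python
from h import *
plan([.4970,.1105,.05],76.6)
im=viewer.read_camera("top")[:,:,::-1].copy();cv2.imwrite("pics/t3.png",im)
s=viewer.read_camera("scene")[:,:,::-1].copy();cv2.imwrite("pics/s3.png",s)
p=env.get_state()["tcp_pos"];
h=[]
for c,m in(("top",im),("scene",s)):
    u,v=np.int32(proj(c,p)[0]);print(u,v);h.append(cv2.resize(m[v-50:v+50,u-50:u+50],(400,400),interpolation=cv2.INTER_CUBIC))
cv2.imwrite("pics/b3.png",np.hstack(h))
```

```text
t 8.05 tcp [0.4965 0.1099 0.1272] yang 76.6 F [ 0.1 -0.4 -1.5] gap 0.043 gf 31.2
turn [-0.0003 -0.0007  0.    ] shift total [-0.003  0.006  0.643] min rows 2 1
223 248
259 187
```

View pics/b3.png

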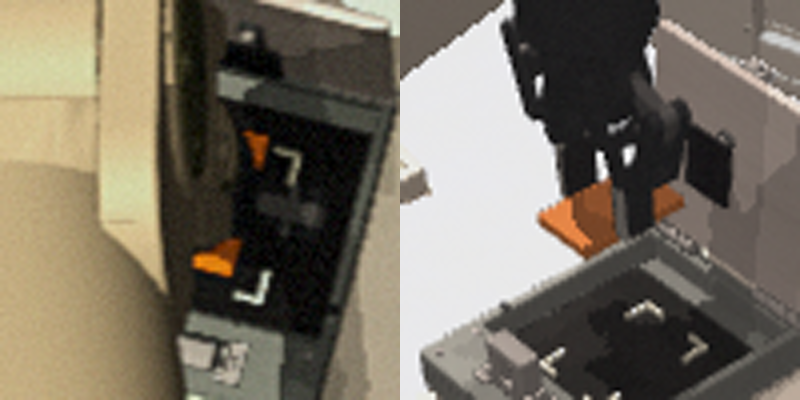

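Run:
```python
from h import *
from scipy.optimize import least_squares
s=env.get_state();p=s["tcp_pos"];c="scene"
th=np.deg2rad(76.6);Y=np.array([np.cos(th),np.sin(th),0]);X=np.array([Y[1],-Y[0],0]) # cassette axes
def ext(q):return np.array([q[q[:,0].argmin()],q[q[:,0].argmax()],q[q[:,1].argmin()],q[q[:,1].argmax()]])
def box(C,hx,hy,z0,z1):return np.array([C+X*a*hx+Y*b*hy+[0,0,z] for a in(-1,1) for b in(-1,1) for z in(z0,z1)])
im=cv2.imread("pics/s3.png");hsv=cv2.cvtColor(im,cv2.COLOR_BGR2HSV)
m=((hsv[...,0]>3)&(hsv[...,0]<25)&(hsv[...,1]>130)&(hsv[...,2]>60));r=np.zeros_like(m);r[137:237,209:309]=1
v,u=np.nonzero(m&r);print("plate mask",ext(np.c_[u,v]))
C=np.array([p[0],p[1],0])+X*.0027
print("plate proj",ext(proj(c,box(C,.035,.022,p[2]-.0117,p[2]-.0037))).round(1))
im=cv2.imread("pics/scene0.png");g=im.min(2)
N=np.array([.500,.110,0])
for c in("scene","top"):
    g=cv2.imread(f"pics/{c}0.png").min(2)
    r=np.zeros_like(g);cv2.fillConvexPoly(r,np.int32(proj(c,[N+X*a+Y*b+[0,0,.014] for a,b in((.045,.034),(.045,-.034),(-.045,-.034),(-.045,.034))])),1)
    v,u=np.nonzero((g>110)&(r>0));print(c,"lips mask",ext(np.c_[u,v]).tolist())
    print("lips proj",ext(proj(c,box(N,.041,.028,.012,.016))).round(1).tolist())
# lips from the current scene picture
g=im.min(2)
i=viewer.camera_info("scene");print("mm/px",1000/ (606.9/ (i["R"]@N+i["t"])[2]))
```

```text
plate mask [[244 190]
 [279 186]
 [261 182]
 [254 200]]
plate proj [[241.8 190.5]
 [279.1 189.1]
 [266.7 177.6]
 [254.3 202.4]]
scene lips mask [[239, 227], [285, 223], [270, 212], [257, 241]]
lips proj [[242.5, 226.9], [285.0, 224.0], [270.0, 211.7], [257.4, 240.0]]
top lips mask [[213, 263], [247, 236], [222, 230], [235, 273]]
lips proj [[211.9, 267.1], [248.0, 236.1], [222.2, 229.4], [238.0, 273.7]]
mm/px 2.3587415798902827
```

Request:
{"method": "drive_tool", "body": {
  "series": [
    [[0, 0, 0.25, 0, 0, 0], [0, 0, 0.3, 0, 0, 0], [0, 0, 0.2, 0, 0, 0], [0, 0, 0.05, 0, 0, 0], [0, 0, 0, 0, 0, 0], [0, 0, 0, 0, 0, 0]]
  ]
}}

```text
clock: 8.9
tcp_pos: [0.4985, 0.1099, 0.0334]
orientation: [0.001, 0.117, 0.993, 0.0]
wrist_force: [0.3, 0.4, -1.0]
finger_gap: 0.0429
grip_force: 31.2
```

Run:
```python
from h import *
plan([.4970,.1105,.0237],76.6)
s=viewer.read_camera("scene")[:,:,::-1].copy();cv2.imwrite("pics/s4.png",s)
u,v=np.int32(proj("scene",[.5,.11,.02])[0]);o=np.array([u-35,v-30])
big=cv2.resize(s[v-30:v+30,u-35:u+35],None,fx=10,fy=10,interpolation=cv2.INTER_CUBIC)
p=env.get_state()["tcp_pos"]
th=np.deg2rad(76.6);Y=np.array([np.cos(th),np.sin(th),0]);X=np.array([Y[1],-Y[0],0])
def pl(C,hx,hy,z,col):
    q=proj("scene",[np.array([C[0],C[1],z])+X*a*hx+Y*b*hy for a,b in((1,1),(1,-1),(-1,-1),(-1,1))])
    cv2.polylines(big,[np.int32((q+.5-o)*10)],True,col,1)
pl([.5,.11],.041,.028,.016,(0,255,0));
C=p+X*.0027
pl(C,.035,.022,p[2]-.0117,(255,0,0));pl(C,.035,.022,p[2]-.0037,(255,0,255))
cv2.imwrite("pics/b4.png",big)
```

```text
t 8.9 tcp [0.4985 0.1099 0.0334] yang 76.5 F [ 0.3  0.4 -1. ] gap 0.0429 gf 31.2
turn [ 0.0002  0.0006 -0.0003] shift total [0.013 0.002 0.081] min rows 1 1
```

View pics/b4.png

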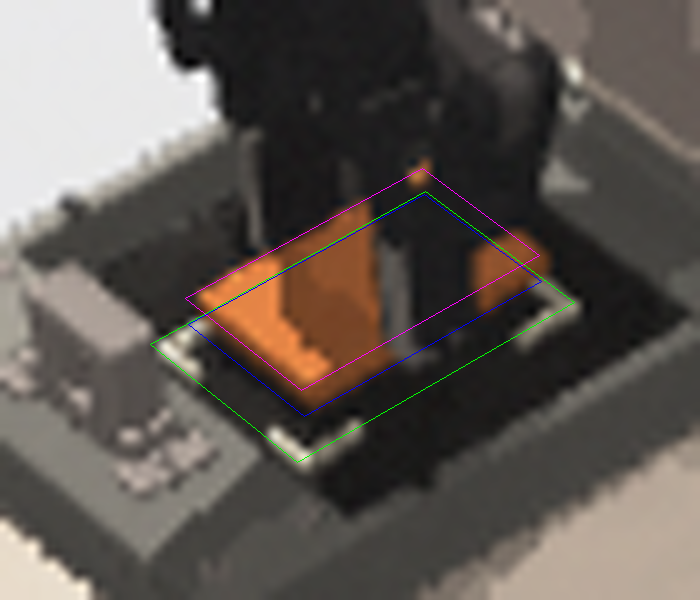

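Request:
{"method": "drive_tool", "body": {
  "series": [
    [[0.024, 0.003, 0, 0, 0, 0], [0, 0, 0, 0, 0, 0], [0, 0, 0, 0, 0, 0]]
  ]
}}

```text
clock: 9.32
tcp_pos: [0.4947, 0.1113, 0.0325]
orientation: [0.0, 0.117, 0.993, 0.0]
wrist_force: [-0.5, 0.0, -0.7]
finger_gap: 0.043
grip_force: 31.2
```

Run:
```python
from h import *
plan([.4958,.1110,.0237],76.6)
s=viewer.read_camera("scene")[:,:,::-1].copy();cv2.imwrite("pics/s5.png",s)
plan([.4958,.1110,.0237],76.6)
def ext(im):
    hsv=cv2.cvtColor(im,cv2.COLOR_BGR2HSV);m=((hsv[...,0]>3)&(hsv[...,0]<25)&(hsv[...,1]>130)&(hsv[...,2]>60))
    v,u=np.nonzero(m[195:250,225:300]);q=np.c_[u+225,v+195];return [q[q[:,0].argmin()],q[q[:,0].argmax()],q[q[:,1].argmin()],q[q[:,1].argmax()]]
print(ext(cv2.imread("pics/s4.png")),ext(s))
th=np.deg2rad(76.6);Y=np.array([np.cos(th),np.sin(th),0]);X=np.array([Y[1],-Y[0],0]);p=env.get_state()["tcp_pos"]
for z in(-.0117,-.0037):print(proj("scene",[np.array([.5,.11,p[2]+z])+X*a*.035+Y*b*.022 for a,b in((-1,1),(1,-1),(1,1),(-1,-1))]).round(1).tolist())
```

```text
t 9.32 tcp [0.4947 0.1113 0.0325] yang 76.6 F [-0.5  0.  -0.7] gap 0.043 gf 31.2
turn [ 0.0001  0.0001 -0.0001] shift total [-0.01   0.     0.073] min rows 1 1
t 9.38 tcp [0.4947 0.1112 0.0324] yang 76.6 F [-0.1  0.7 -1.2] gap 0.0428 gf 31.2
turn [ 0.      0.0001 -0.0001] shift total [-0.009  0.     0.073] min rows 1 1
[array([248, 222]), array([282, 218]), array([270, 209]), array([259, 233])] [array([246, 223]), array([280, 218]), array([269, 210]), array([257, 234])]
[[245.9, 225.5], [281.2, 221.1], [269.5, 212.4], [257.5, 234.7]]
[[245.6, 222.9], [281.0, 218.5], [269.2, 209.8], [257.2, 232.1]]
```

Request:
{"method": "drive_tool", "body": {
  "series": [
    [[0, 0, 0.03, 0, 0, 0], [0, 0, 0.03, 0, 0, 0], [0, 0, 0.01, 0, 0, 0], [0, 0, 0, 0, 0, 0], [0, 0, 0, 0, 0, 0]]
  ]
}}

```text
clock: 10.0
tcp_pos: [0.4947, 0.1112, 0.0238]
orientation: [0.0, 0.117, 0.993, 0.0]
wrist_force: [-0.9, 0.1, -0.6]
finger_gap: 0.0426
grip_force: 31.2
```

Request:
{"method": "drive_tool", "body": {
  "series": [
    [[0, 0, 0.008, 0, 0, 0], [0, 0, 0, 0, 0, 0], [0, 0, 0, 0, 0, 0]]
  ]
}}

```text
clock: 10.38
tcp_pos: [0.4948, 0.1111, 0.0237]
orientation: [0.0, 0.117, 0.993, 0.0]
wrist_force: [-2.6, -0.3, 6.1]
finger_gap: 0.0427
grip_force: 32.0
```

Request:
{"method": "drive_tool", "body": {
  "series": [
    [[0, 0, 0, 0, 0, 0], [0, 0, 0, 0, 0, 0], [0, 0, 0, 0, 0, 0], [0, 0, 0, 0, 0, 0]]
  ],
  "jaw": 0.4
}}

```text
clock: 10.88
tcp_pos: [0.4946, 0.1111, 0.0228]
orientation: [-0.0, 0.117, 0.993, 0.0]
wrist_force: [-0.8, -0.8, 1.2]
finger_gap: 0.0601
grip_force: 0.0
```

Request:
{"method": "drive_tool", "body": {
  "series": [
    [[0, 0, -0.1, 0, 0, 0], [0, 0, -0.3, 0, 0, 0], [0.1, 0, -0.4, 0, 0, 0], [0.3, 0, -0.4, 0, 0, 0], [0.4, 0, -0.3, 0, 0, 0], [0.3, 0, -0.1, 0, 0, 0], [0, 0, 0, 0, 0, 0]]
  ]
}}

```text
clock: 11.75
tcp_pos: [0.3649, 0.1423, 0.217]
orientation: [0.001, 0.116, 0.993, 0.001]
wrist_force: [1.2, 0.4, -0.1]
finger_gap: 0.0597
grip_force: 0.0
```

Run:
```python
from h import *
plan([.4958,.1110,.0237],76.6)
s=viewer.read_camera("scene")[:,:,::-1].copy();cv2.imwrite("pics/s6.png",s)
hsv=cv2.cvtColor(s,cv2.COLOR_BGR2HSV);m=((hsv[...,0]>3)&(hsv[...,0]<25)&(hsv[...,1]>130)&(hsv[...,2]>60))
v,u=np.nonzero(m[195:250,225:300]);q=np.c_[u+225,v+195];print([q[q[:,0].argmin()],q[q[:,0].argmax()],q[q[:,1].argmin()],q[q[:,1].argmax()]])
th=np.deg2rad(76.6);Y=np.array([np.cos(th),np.sin(th),0]);X=np.array([Y[1],-Y[0],0])
for z in(.012,.02):print(proj("scene",[np.array([.5,.11,z])+X*a*.035+Y*b*.022 for a,b in((-1,1),(1,-1),(1,1),(-1,-1))]).round(1).tolist())
cv2.imwrite("pics/b6.png",cv2.resize(s[110:270,200:340],(700,600),interpolation=cv2.INTER_CUBIC))
```

```text
t 11.75 tcp [0.3649 0.1423 0.217 ] yang 76.7 F [ 1.2  0.4 -0.1] gap 0.0597 gf 0.0
turn [0.0004 0.0009 0.0004] shift total [-1.122e+00 -1.000e-03  1.611e+00] min rows 4 1
[array([247, 226]), array([281, 223]), array([268, 214]), array([257, 236])]
[[246.3, 228.3], [281.4, 224.0], [269.7, 215.2], [257.8, 237.5]]
[[246.0, 225.7], [281.2, 221.4], [269.5, 212.6], [257.5, 234.9]]
```

View pics/b6.png

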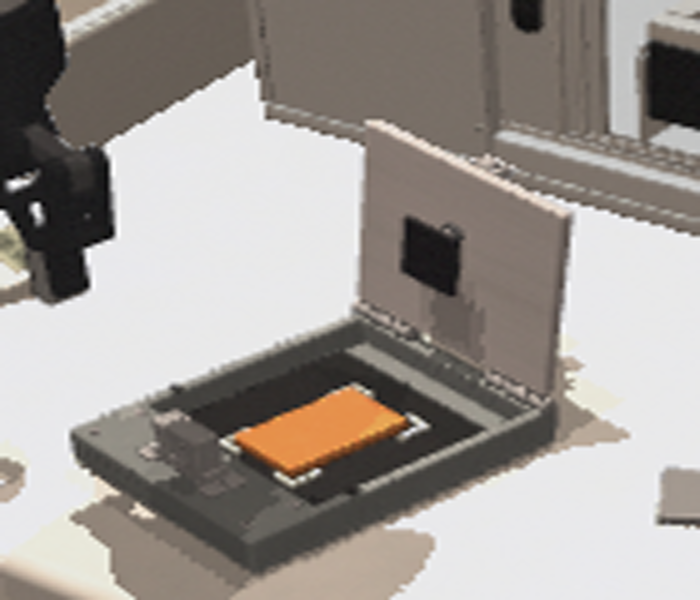

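Run:
```python
from h import *
plan([.611,.037,.235],76.6)
T=lambda t,s=115:np.array([83.5-s*np.cos(t)+4.5*np.sin(t)+11,35.5+s*np.sin(t)+4.5*np.cos(t)+11])
th=np.concatenate([np.linspace(1.75,.3,13),[.2,.14,.09]]);q=np.array([T(t) for t in th]);print(q[0],q[-1])
print((np.c_[-np.diff(q[:,0]),-np.diff(q[:,1])]/120).round(3).tolist())
```

```text
t 11.8 tcp [0.3662 0.1421 0.2163] yang 76.6 F [-0.3  0.1  0.3] gap 0.0599 gf 0.0
turn [0.0004 0.001  0.0002] shift total [-2.187 -0.379 -0.156] min rows 5 1
[119.42623316 158.85627664] [-19.63011082  61.31782046]
[[0.114, -0.018], [0.116, -0.004], [0.115, 0.01], [0.113, 0.024], [0.11, 0.037], [0.104, 0.05], [0.098, 0.062], [0.089, 0.074], [0.08, 0.084], [0.069, 0.093], [0.058, 0.1], [0.045, 0.107], [0.027, 0.092], [0.012, 0.056], [0.007, 0.047]]
```

Request:
{"method": "drive_tool", "body": {
  "series": [
    [[0, -0.19, -0.15, 0, 0, 0], [0, -0.19, -0.006, 0, 0, 0], [-0.365, 0, 0, 0, 0, 0], [-0.365, 0, 0, 0, 0, 0], [-0.365, 0, 0, 0, 0, 0], [-0.365, 0, 0, 0, 0, 0], [-0.365, 0, 0, 0, 0, 0], [-0.365, 0, 0, 0, 0, 0], [0, 0, 0, 0, 0, 0], [0, 0, 0, 0, 0, 0]]
  ],
  "jaw": -1
}}

```text
clock: 13.05
tcp_pos: [0.6111, 0.036, 0.2324]
orientation: [-0.001, 0.117, 0.993, 0.0]
wrist_force: [-0.4, 1.2, -0.1]
finger_gap: 0.0002
grip_force: 0.0
```

Run:
```python
from h import *
plan([.611,.037,.159],76.6)
s=viewer.read_camera("scene")[:,:,::-1].copy()
cv2.imwrite("pics/b7.png",cv2.resize(s[80:240,220:380],(600,600),interpolation=cv2.INTER_CUBIC))
```

```text
t 13.05 tcp [0.6111 0.036  0.2324] yang 76.5 F [-0.4  1.2 -0.1] gap 0.0002 gf 0.0
turn [-0.0001 -0.0007 -0.0003] shift total [0.003 0.008 0.612] min rows 2 1
```

View pics/b7.png

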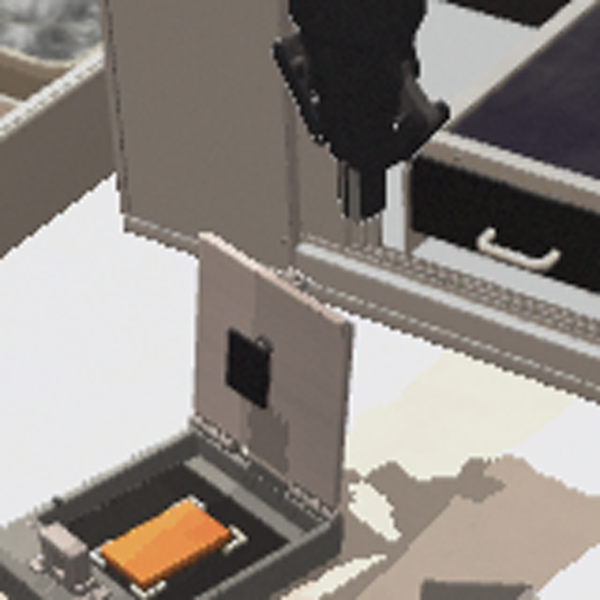

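Request:
{"method": "drive_tool", "body": {
  "series": [
    [[0, 0, 0.3, 0, 0, 0], [0, 0, 0.3, 0, 0, 0], [0.09, 0, 0.012, 0, 0, 0], [0.114, 0, -0.018, 0, 0, 0], [0.116, 0, -0.004, 0, 0, 0], [0.115, 0, 0.01, 0, 0, 0], [0.113, 0, 0.024, 0, 0, 0], [0.11, 0, 0.037, 0, 0, 0], [0.104, 0, 0.05, 0, 0, 0]]
  ]
}}

```text
clock: 14.22
tcp_pos: [0.5219, 0.058, 0.1496]
orientation: [0.001, 0.117, 0.993, 0.0]
wrist_force: [0.6, 0.2, 0.2]
finger_gap: -0.0
grip_force: 0.8
```

Request:
{"method": "drive_tool", "body": {
  "series": [
    [[0.098, 0, 0.062, 0, 0, 0], [0.089, 0, 0.074, 0, 0, 0], [0.08, 0, 0.084, 0, 0, 0], [0.069, 0, 0.093, 0, 0, 0], [0.058, 0, 0.1, 0, 0, 0], [0, 0, 0, 0, 0, 0]]
  ]
}}

```text
clock: 14.98
tcp_pos: [0.4746, 0.0688, 0.0974]
orientation: [-0.002, 0.117, 0.993, -0.0]
wrist_force: [-0.3, 0.1, -0.0]
finger_gap: -0.0002
grip_force: 0.0
```

Run:
```python
from h import *
plan([.611,.037,.159],76.6)
s=viewer.read_camera("scene")[:,:,::-1].copy();cv2.imwrite("pics/s8.png",s)
cv2.imwrite("pics/b8.png",cv2.resize(s[110:270,200:360],(600,600),interpolation=cv2.INTER_CUBIC))
```

```text
t 14.97 tcp [0.4746 0.0688 0.0974] yang 76.6 F [-0.3  0.1 -0. ] gap -0.0002 gf 0.0
turn [-0.0002 -0.001  -0.0001] shift total [-1.167  0.006 -0.513] min rows 3 1
```

View pics/b8.png

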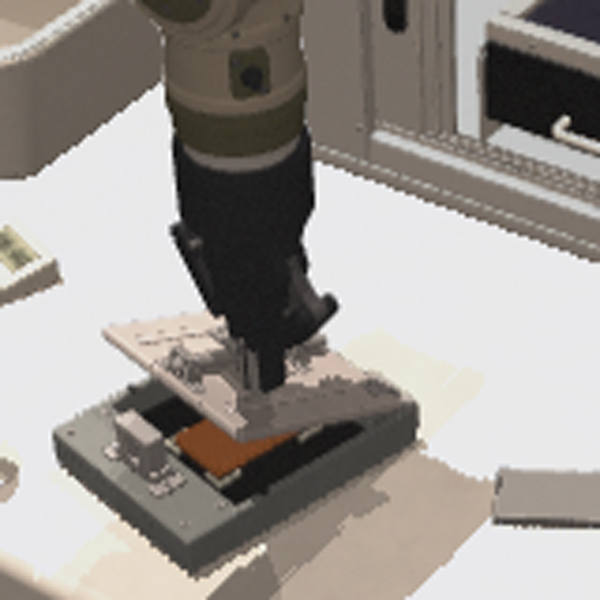

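Request:
{"method": "drive_tool", "body": {
  "series": [
    [[0.045, 0, 0.107, 0, 0, 0], [0.027, 0, 0.092, 0, 0, 0], [0.012, 0, 0.056, 0, 0, 0], [0.007, 0, 0.047, 0, 0, 0], [0, 0, 0, 0, 0, 0], [0, 0, 0, 0, 0, 0]]
  ]
}}

```text
clock: 15.78
tcp_pos: [0.466, 0.0711, 0.0627]
orientation: [0.0, 0.117, 0.993, 0.0]
wrist_force: [-0.0, 0.7, 0.4]
finger_gap: 0.0001
grip_force: 0.0
```

Request:
{"method": "drive_tool", "body": {
  "series": [
    [[0, 0, 0.02, 0, 0, 0], [0, 0, 0.01, 0, 0, 0], [0, 0, 0, 0, 0, 0], [0, 0, 0, 0, 0, 0]]
  ]
}}

```text
clock: 16.27
tcp_pos: [0.4658, 0.0712, 0.059]
orientation: [0.0, 0.117, 0.993, 0.0]
wrist_force: [0.0, -0.4, 0.5]
finger_gap: -0.0001
grip_force: 0.0
```

Request:
{"method": "drive_tool", "body": {
  "series": [
    [[0, 0, 0.012, 0, 0, 0], [0, 0, 0.012, 0, 0, 0], [0, 0, 0, 0, 0, 0], [0, 0, 0, 0, 0, 0]]
  ]
}}

```text
clock: 16.77
tcp_pos: [0.4658, 0.0712, 0.0563]
orientation: [0.0, 0.117, 0.993, 0.0]
wrist_force: [-1.7, 0.3, 5.3]
finger_gap: -0.0
grip_force: 2.4
```

Request:
{"method": "drive_tool", "body": {
  "series": [
    [[0, 0, -0.3, 0, 0, 0], [0, 0, -0.4, 0, 0, 0], [0.35, 0, -0.4, 0, 0, 0], [0.45, 0, 0, 0, 0, 0], [0.3, 0, 0, 0, 0, 0], [0, 0, 0, 0, 0, 0]]
  ],
  "jaw": 0.2
}}

```text
clock: 17.52
tcp_pos: [0.3357, 0.102, 0.1869]
orientation: [-0.0, 0.116, 0.993, -0.0]
wrist_force: [-0.6, -0.1, 0.1]
finger_gap: 0.0514
grip_force: 0.0
```

Run:
```python
from h import *
plan([.5,.11,.15],76.6)
th=np.deg2rad(76.6);Y=np.array([np.cos(th),np.sin(th),0]);X=np.array([Y[1],-Y[0],0]);C=np.array([.4951,.1112,0])
h=[]
for c in("scene","top"):
    s=viewer.read_camera(c)[:,:,::-1].copy();cv2.imwrite(f"pics/{c}9.png",s)
    for d in models.silhouettes("knob",c)[:2]:print(c,"knob",round(d["score"],2),d["location"])
    print("predicted knob mid",proj(c,C+X*.0065+[0,0,.075]).round(1))
    u,v=np.int32(proj(c,C+[0,0,.04])[0]);o=np.array([u-40,v-45])
    big=cv2.resize(s[v-45:v+45,u-40:u+40],None,fx=5,fy=5,interpolation=cv2.INTER_CUBIC)
    def pl(pts,col):
        q=[]
        for x,y,z,t in pts:
            dx,dz=x-83.5,z-35.5;x=83.5+dx*np.cos(t)+ -dz*-np.sin(t);z=35.5-dx*np.sin(t)+dz*np.cos(t)
            q.append(C+X*x*1e-3+Y*y*1e-3+[0,0,z*1e-3])
        cv2.polylines(big,[np.int32((proj(c,q)+.5-o)*5)],True,col,1)
    t=.07
    pl([(14,7,82,t),(14,-7,82,t),(-4,-7,82,t),(-4,7,82,t)],(0,255,0))
    pl([(-53,69,40,t),(-53,-69,40,t),(80,-69,40,t),(80,69,40,t)],(255,0,255))
    pl([(-62,20,64.5,0),(-62,-20,64.5,0),(-76,-20,64.5,0),(-76,20,64.5,0)],(255,0,0))
    h.append(big)
cv2.imwrite("pics/b9.png",np.hstack(h))
```

```text
t 17.52 tcp [0.3357 0.102  0.1869] yang 76.7 F [-0.6 -0.1  0.1] gap 0.0514 gf 0.0
turn [-0.     -0.0002  0.0003] shift total [-1.317  0.382  0.307] min rows 3 1
scene knob 0.75 [263.9, 211.1]
predicted knob mid [[262.3 204.9]]
top knob 0.65 [227.6, 250.6]
predicted knob mid [[226.9 248.3]]
```

View pics/b9.png

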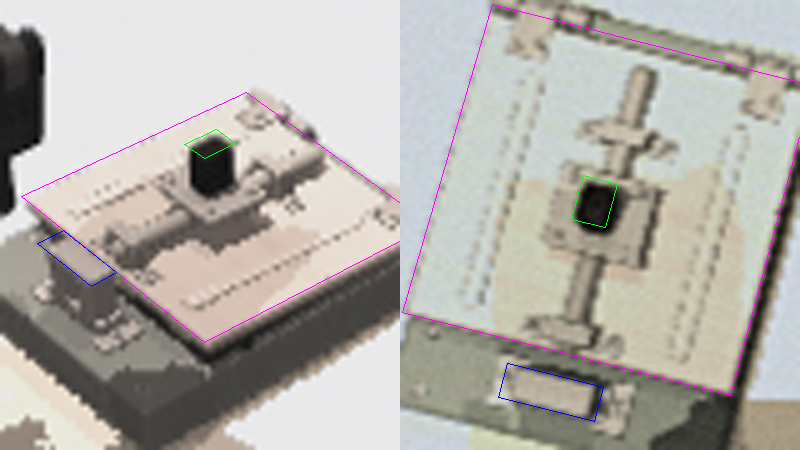

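Request:
{"method": "drive_tool", "body": {
  "series": [
    [[-0.33, 0.095, 0, 0, 0, 0], [-0.33, 0.095, 0, 0, 0, 0], [-0.33, 0.095, 0.1, 0, 0, 0], [-0.335, 0.097, 0.1, 0, 0, 0], [0, 0, 0.3, 0, 0, 0], [0, 0, 0, 0, 0, 0], [0, 0, 0, 0, 0, 0]]
  ]
}}

```text
clock: 18.6
tcp_pos: [0.5037, 0.1091, 0.1274]
orientation: [-0.0, 0.117, 0.993, -0.0]
wrist_force: [0.6, -0.0, -0.0]
finger_gap: 0.0513
grip_force: 0.0
```

```bash
python3 -c "
from h import *
plan([.5009,.1098,.076],76.6)"
```

```text
t 18.6 tcp [0.5037 0.1091 0.1274] yang 76.6 F [ 0.6 -0.  -0. ] gap 0.0513 gf 0.0
turn [-0.     -0.0002 -0.0003] shift total [0.024 0.001 0.428] min rows 1 1
```

Request:
{"method": "drive_tool", "body": {
  "series": [
    [[0.02, 0, 0.2, 0, 0, 0], [0, 0, 0.15, 0, 0, 0], [0, 0, 0.07, 0, 0, 0], [0, 0, 0, 0, 0, 0], [0, 0, 0, 0, 0, 0]]
  ]
}}

```text
clock: 19.23
tcp_pos: [0.502, 0.1099, 0.0778]
orientation: [0.001, 0.117, 0.993, 0.0]
wrist_force: [-0.3, -0.2, -0.6]
finger_gap: 0.0514
grip_force: 0.0
```

Request:
{"method": "drive_tool", "body": {
  "series": [
    [[0, 0, 0, 0, 0, 0], [0, 0, 0, 0, 0, 0], [0, 0, 0, 0, 0, 0], [0, 0, 0, 0, 0, 0], [0, 0, 0, 0, 0, 0], [0, 0, 0, 0, 0, 0]]
  ],
  "jaw": -1,
  "grip_force": 25
}}

```text
clock: 19.98
tcp_pos: [0.5012, 0.1088, 0.0772]
orientation: [0.0, 0.117, 0.993, -0.001]
wrist_force: [-0.8, -4.4, 4.9]
finger_gap: 0.0134
grip_force: 29.3
```

Request:
{"method": "drive_tool", "body": {
  "series": [
    [[0, -0.01, 0.015, 0, 0, 0], [0.004, 0, 0.015, 0, 0, 0], [0.004, 0, 0.015, 0, 0, 0], [0, 0, 0, 0, 0, 0], [0, 0, 0, 0, 0, 0]]
  ]
}}

```text
clock: 20.6
tcp_pos: [0.5007, 0.1088, 0.0731]
orientation: [0.001, 0.117, 0.993, 0.0]
wrist_force: [-4.2, -1.3, 12.6]
finger_gap: 0.0134
grip_force: 30.8
```

Request:
{"method": "drive_tool", "body": {
  "series": [
    [[0.008, 0, 0.01, 0, 0, 0], [0, 0, 0, 0, 0, 0], [0, 0, 0, 0, 0, 0]]
  ]
}}

```text
clock: 20.98
tcp_pos: [0.5002, 0.1089, 0.0722]
orientation: [0.002, 0.117, 0.993, -0.0]
wrist_force: [-3.6, -2.5, 13.8]
finger_gap: 0.0137
grip_force: 31.0
```

Request:
{"method": "drive_tool", "body": {
  "series": [
    [[0.004, 0, 0.01, 0, 0, 0], [0, 0, 0, 0, 0, 0], [0, 0, 0, 0, 0, 0]]
  ]
}}

```text
clock: 21.35
tcp_pos: [0.5, 0.109, 0.0716]
orientation: [0.002, 0.117, 0.993, -0.0]
wrist_force: [-4.5, -3.1, 17.9]
finger_gap: 0.0135
grip_force: 31.6
```

Request:
{"method": "drive_tool", "body": {
  "series": [
    [[0, 0, 0.01, 0, 0, 0], [0, 0, 0, 0, 0, 0], [0, 0, 0, 0, 0, 0]]
  ]
}}

```text
clock: 21.72
tcp_pos: [0.5001, 0.109, 0.0715]
orientation: [0.002, 0.117, 0.993, -0.0]
wrist_force: [-8.7, -2.9, 26.4]
finger_gap: 0.0132
grip_force: 32.8
```

Request:
{"method": "drive_tool", "body": {
  "series": [
    [[0, 0, -0.007, 0, 0, 0], [0.02, 0, 0, 0, 0, 0], [0.02, 0, 0, 0, 0, 0], [0.02, 0, 0, 0, 0, 0], [0, 0, 0, 0, 0, 0]]
  ]
}}

```text
clock: 22.35
tcp_pos: [0.4949, 0.1102, 0.0716]
orientation: [0.004, 0.117, 0.993, -0.0]
wrist_force: [-0.3, -3.7, 15.6]
finger_gap: 0.0132
grip_force: 31.3
```

Request:
{"method": "drive_tool", "body": {
  "series": [
    [[0.02, 0, 0, 0, 0, 0], [0.02, 0, 0, 0, 0, 0], [0.02, 0, 0, 0, 0, 0], [0, 0, 0, 0, 0, 0]]
  ]
}}

```text
clock: 22.85
tcp_pos: [0.488, 0.1118, 0.0716]
orientation: [0.004, 0.117, 0.993, -0.0]
wrist_force: [-0.8, -4.6, 15.0]
finger_gap: 0.0135
grip_force: 31.3
```

Request:
{"method": "drive_tool", "body": {
  "series": [
    [[0.02, -0.006, 0, 0, 0, 0], [0.02, 0, 0, 0, 0, 0], [0.02, 0, 0, 0, 0, 0], [0.02, 0, 0, 0, 0, 0], [0, 0, 0, 0, 0, 0]]
  ]
}}

```text
clock: 23.48
tcp_pos: [0.4787, 0.114, 0.0716]
orientation: [0.004, 0.117, 0.993, 0.0]
wrist_force: [0.2, -3.0, 15.9]
finger_gap: 0.0137
grip_force: 31.2
```

Travel is 22 mm so far, with no resistance.

Request:
{"method": "drive_tool", "body": {
  "series": [
    [[0.02, 0, 0, 0, 0, 0], [0.02, 0, 0, 0, 0, 0], [0.02, 0, 0, 0, 0, 0], [0, 0, 0, 0, 0, 0], [0, 0, 0, 0, 0, 0]]
  ]
}}

```text
clock: 24.1
tcp_pos: [0.4717, 0.1157, 0.0716]
orientation: [0.004, 0.117, 0.993, 0.0]
wrist_force: [0.5, -2.5, 15.6]
finger_gap: 0.0131
grip_force: 31.2
```

Request:
{"method": "drive_tool", "body": {
  "series": [
    [[0.015, 0, 0, 0, 0, 0], [0.01, 0, 0, 0, 0, 0], [0, 0, 0, 0, 0, 0]]
  ]
}}

```text
clock: 24.48
tcp_pos: [0.4705, 0.1159, 0.0716]
orientation: [0.006, 0.117, 0.993, 0.0]
wrist_force: [5.0, -4.1, 10.9]
finger_gap: 0.0133
grip_force: 30.5
```

Request:
{"method": "drive_tool", "body": {
  "series": [
    [[0, 0, 0, 0, 0, 0], [0, 0, 0, 0, 0, 0], [0, 0, 0, 0, 0, 0], [0, 0, -0.05, 0, 0, 0], [0, 0, -0.2, 0, 0, 0], [0, 0, -0.4, 0, 0, 0], [0.3, 0, -0.4, 0, 0, 0], [0.4, 0, 0, 0, 0, 0], [0.3, 0, 0, 0, 0, 0], [0, 0, 0, 0, 0, 0]]
  ],
  "jaw": 0.2
}}

```text
clock: 25.72
tcp_pos: [0.3458, 0.1446, 0.1948]
orientation: [-0.0, 0.116, 0.993, 0.0]
wrist_force: [1.0, -0.0, -0.7]
finger_gap: 0.0512
grip_force: 0.0
```

Run:
```python
from h import *
plan([.5,.11,.15],76.6)
C=np.array([.4951,.1112,0]);th=np.deg2rad(76.6);Y=np.array([np.cos(th),np.sin(th),0]);X=np.array([Y[1],-Y[0],0]);h=[]
for c in("scene","top"):
    s=viewer.read_camera(c)[:,:,::-1].copy()
    for d in models.silhouettes("knob",c)[:1]:print(c,"knob",round(d["score"],2),d["location"])
    print("pred home knob",proj(c,C-X*.025+[0,0,.070]).round(1))
    u,v=np.int32(proj(c,C+[0,0,.04])[0]);h.append(cv2.resize(s[v-45:v+45,u-40:u+40],None,fx=5,fy=5,interpolation=cv2.INTER_CUBIC))
cv2.imwrite("pics/b10.png",np.hstack(h))
```

```text
t 25.73 tcp [0.3458 0.1446 0.1948] yang 76.7 F [ 1.  -0.  -0.7] gap 0.0512 gf 0.0
turn [-0.     -0.0003  0.0005] shift total [-1.317  0.017  0.373] min rows 3 1
scene knob 0.84 [254.0, 214.0]
pred home knob [[251.5 212.6]]
pred home knob [[223.1 263.7]]
```

View pics/b10.png

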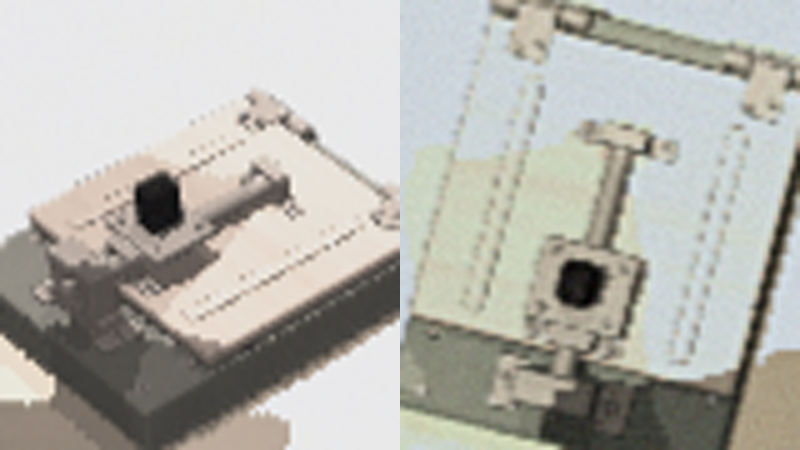

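The lid lies flat. The knob has moved from about (595, 205) to (580, 283) in the right half of the crop, roughly 30 mm, and the bolt passes through the keeper.

```bash
python3 -c "
from workcell import order
print(order.hand_in())"
```

```text
the job is handed in; nothing more can be done
None
```

I handed the job in at about 26 s: the filter plate is in its nest, the lid is down on its stops, and the bolt is about 30 mm forward through the keeper. Hand-in returned no verdict; the highest downward force was about 26 N at the wrist, the bolt met about 5 N at its end stop, and I viewed 11 pictures, one over the limit of 10.

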